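# Slide a lacquered sample past the spring stop to the colour reader

### The job

The blue sample panel waits in the sliding carriage for its colour reading. With a fingertip press the red spring bar down and, keeping it held down, push the carriage by its yellow shoe past the stop, fully home under the reader; then let go so that the stop springs up behind the carriage and locks it. Grip and lift nothing, leave the panel in its pocket and do not disturb the other things on the bench.

Things in the scene. Friction and masses are not known exactly. Their poses are not given: they have to be found in the camera images.
- fixture: Sample slide: grey base plate fixed to the table, own x -115 to 75 mm, y -180 to 180 mm, 12 mm high; origin on the table, z up. Own +y is the way home, to a dark stop block. Two lipped rails (29.5 mm above the table, outer face towards the robot at x -51.5 mm) let the carriage only slide along y. The white colour reader (80 mm high) covers x 22 to 131, y 40 to 130 mm.
- carriage: Steel carriage held in the rails, plate 100 x 130 (y) x 12 mm, pocket on top, about 0.6 kg, slides easily; origin centre of its underside, axes as the fixture's. Starts at fixture y -95 to -63 mm; the tooth, when up, stops it at -57 mm. Home, against the stop block, it is at +89 mm, and the tooth springs up behind it, leaving 4 mm of play. The yellow push shoe is part of it.
- push_face (a point): Centre of the upright rear (-y) face of the yellow push shoe, which juts from the carriage towards the robot, over the red bar; face 74 mm wide, 30 mm high (32 to 62 mm above the table), shoe 80 mm long. The point lies 47 mm above the table over the bar's middle line, at carriage x -95, y -20 mm; at fixture y +69 mm when home. Axes as the carriage's.
- stop_bar (a joint): Travel of the red spring stop, m: 0 up, 0.008 fully down. One piece: a long red bar beside the rails on the robot's side and a red tooth in the track, joined under the plate, so pressing the bar anywhere sinks the tooth. About 4 N starts it, 6 N holds it down; it springs back. The tooth frees the carriage beyond 0.0065. If let go under the carriage it only rubs on it.
- bar_start (a point): Middle of the -y end of the red bar's top; moves with the bar. Top 28 mm above the table when up, 20 mm fully down. The bar is 36 mm wide (x) and runs 267 mm from here along the fixture's +y (fixture x -85 mm, y -172 to +95 mm); only the yellow shoe hangs over it, 4 mm above it when up. Axes as the fixture's.
- tooth (a point): Centre of the top of the red tooth (30 mm in x, 12 mm in y) in the track, at fixture x = +10 mm, y = +14 mm.
- panel: Blue lacquered sample panel, 70 x 110 x 4 mm, lying loose in the carriage's pocket (2 mm play all round); origin at the centre of its underside, which lies 12 mm above the carriage's. It rides along.
- tape: Bystander: roll of masking tape lying flat, yellow ring, 100 mm across, 25 mm high; origin at the centre of its underside.
- sanding_block: Bystander: blue sanding block, 65 x 115 x 32 mm high; origin at the centre of its underside.
- cup: Bystander: clear mixing cup, 84 mm across, 95 mm high; origin at the centre of its underside.
- hardener: Bystander: grey hardener bottle with a red cap, 60 mm across, 160 mm high; origin at the centre of its underside.
- tin: Bystander: closed paint tin, 90 mm across, 110 mm high; origin at the centre of its underside.
- spray_gun: Bystander: spray gun with a black top cup, standing in a round-footed stand, foot 90 mm across, 215 mm high; origin at the centre of the foot's underside.
- brush: Bystander: flat brush lying on the table, lies along its own x; origin under its middle.
Not all that is in view belongs to the job. Several things have the shape of the panel; the one meant has the colours described above. Of the things shaped like the carriage, the steel one is meant.

How it is judged:
By the outcome, as a careful person would: the job done as asked, in the order asked, and still so for the second after the job is handed in, with the robot touching nothing.
It also fails if it takes over 42 s, if anything falls off the work surface, if the arm or the gripper's body presses on something with over 40 N, if the wrist force passes 120 N, or if a joint passes its speed limit or range.

### The arm

A 7-joint arm with a two-finger parallel gripper is mounted at the origin on the work surface. World frame = base frame: x ahead of the robot, y to its left, z up, the work surface at z = 0. Lengths are in m, angles in rad, forces in N, time in s.
With the tool pointing down it reaches from about 0.35 to 0.9 m from the base axis. Payload 19.9 kg.
Tool frame: the origin (TCP) lies on the centre line of the jaws, within the pads' length; the fingertips stand 11 mm ahead of it and the grasp point (between the pads) lies 8 mm behind it; z points along the fingers, y is the direction in which the jaws open and shut (so a half turn about z gives the same grasp; the last joint's range is limited). The gripper opens to 94 mm and grips with 3 to 60 N. Pads are 16 mm wide; open, the fingers measure 119 mm over their backs; the gripper's body (75 mm by 177 mm) begins 78 mm behind the grasp point.
Start: joints at [-1.349, 0.417, -0.01, 1.614, 0.005, 1.111, -0.053], TCP at [0.162, 0.604, 0.216] pointing down, gripper open.
Joint ranges: [-2.81, 2.81], [-0.39, 2.02], [-1.27, 1.25], [0.06, 2.57], [-1.19, 4.33], [0.19, 2], [-2.82, 2.82]. Speed limits (rad/s): [1.89, 1.89, 2.39, 2.39, 3.01, 3.01, 3.01].

### API

Orientations are given as a unit quaternion [w, x, y, z].
In Python, from bench import status, optics, job, models gives the robot as it stands.
- The arm moves only by the tool drive_tool, never from a script. Its argument "motion" is a list of rows, each a list of 7 numbers: the gripper command: -1 is fully open, 1 is shut, values between are in proportion, then the shift along the tool's x, y, z in m, then the turn, a rotation vector about the tool's x, y, z in rad. In form: [[hand, dx, dy, dz, wx, wy, wz], ...]. A call has 1 to 10 rows; each row shifts and turns the commanded pose from where the row before left it, along the tool's axes as they then stand; what a row does not reach is not made up. A row lasts 1/10 s, in which the tool goes at most 50 mm and 8.59 degrees, less where a joint would pass 70% of its speed; a pose out of reach is approached as far as the arm can. A call is refused whole if a number of a shift passes 0.05 or a number of a turn 0.15, either way. A call with a gripper value outside its range is refused whole. The fingers move at their own pace and stop on an object; the grip force is fixed at half the most. Time passes only in rows, so rows that do not move let the fingers close. It gives the time, the measured TCP pose, the force and the opening at its end, in the units of the state.
- status.get_state(): the state, without advancing time (a new reading comes with each control period).
- optics.get_image(name): name is "scene" or "top" or "wrist"; returns the picture (420x560x3 uint8, red, green, blue); there is no depth.
- optics.calibration(name): a dict with "intrinsics" (3x3 intrinsics, pixels), "extrinsics" (4x4, takes a point from camera to world coordinates). Camera axes: x right, y down, z forward; pixel columns grow to the right and rows downward; lengths in m; the calibration is good to about 2 mm. The wrist camera is an equidistant fisheye: a pixel r from the principal point sees the ray r / f radians off the axis. A picture is of the moment at which its call begins: read the wrist's pose just before it. calibration takes no time and is no camera call; for the wrist camera it gives the pose at the moment of the call.
- job.finish_job(): hands the job in, once; it reports no verdict.
Trained networks look in the newest picture that a camera, given by its name, has taken for a name from the list of things; names that differ only in an ending like _2 or _b are one class to them, and where a whole thing is asked for, a point or a joint stands for the part that bears it (a point fixed in the world has none). Each returns a list of dicts, best first, with "confidence" (0 to 1); they miss things now and then, are a little off and sometimes report something else, mostly with a low value. They report only what shows in the picture. A call takes as long as a camera call. They do not tell look-alikes from the thing itself.
- models.silhouettes(camera, name): "mask" (420x560 bool, what is visible of it) and "box" ([centre column, centre row, width, height] in pixels, round what is visible of it).
- models.tip_of(camera, name): "xy" ([column, row] in pixels: a listed point, or the origin of a listed thing).
The state is a dict: "time": time; "qpos": joint angles; "qd": joint speeds; "joint_efforts": joint torques, N m; "eef_pos": TCP position; "ee_rot": TCP orientation; "wrist_force": force on the tool from outside, world axes, zero at the start; "wrist_torque": the same for the moment, N m; "width": opening from 0.0 (shut) to 1.0 (fully open).
Only numpy, scipy, OpenCV 4.12 (cv2) and the standard library are available. Lean on these libraries where they do the work, as an engineer would, in place of code of your own. Each camera call takes 0.05 s, during which the arm holds its last target. There are 200 camera calls.

## Working session

There is one attempt and no reset: what is moved stays moved. The work goes in short steps, Python scripts to look and compute and a tool call to move; the robot and the scene stay as the last step left them, time stands still between calls to the robot, and variables do not carry over. Pictures are saved under pics/ and viewed, about 8 in all and at most 12, crops included, and the job is handed in when it is done.

Besides the shell and the picture viewer there is one more tool, called after "Call:" as name(argument=value, ...) on one line, values as JSON. drive_tool: Moves the arm, as the interface text tells. Its arguments: {"type":"object","properties":{"motion":{"type":"array"}},"required":["motion"]}

```bash
mkdir -p pics; ls; python3 - <<'E'
from bench import status, optics, models
import cv2, numpy as np
for c in ["scene","top"]:
    im=optics.get_image(c); cv2.imwrite(f"pics/{c}0.png",im[:,:,::-1])
    K=optics.calibration(c); print(c,np.round(K["intrinsics"],1).tolist(),np.round(K["extrinsics"],3).tolist())
    for n in ["push_face","bar_start","tooth","carriage","fixture","panel"]:
        print(n,[(np.round(d["xy"]).tolist(),round(d["confidence"],2)) for d in models.tip_of(c,n)[:3]])
print(status.get_state())
E
```

```text
pics
scene [[446.3, 0.0, 270.5], [0.0, 446.3, 211.8], [0.0, 0.0, 1.0]] [[0.099, 0.659, -0.746, 1.418], [0.995, -0.081, 0.06, -0.109], [-0.021, -0.748, -0.663, 0.821], [0.0, 0.0, 0.0, 1.0]]
push_face [([223.0, 216.0], 0.89), ([376.0, 153.0], 0.6), ([376.0, 277.0], 0.45)]
bar_start [([202.0, 218.0], 0.74), ([224.0, 253.0], 0.49)]
tooth [([268.0, 258.0], 0.67)]
carriage [([265.0, 207.0], 0.74), ([228.0, 253.0], 0.68), ([350.0, 169.0], 0.64)]
fixture [([266.0, 259.0], 0.9)]
panel [([194.0, 190.0], 0.95), ([93.0, 263.0], 0.94), ([227.0, 250.0], 0.87)]
top [[519.8, 0.0, 287.2], [0.0, 519.8, 208.6], [0.0, 0.0, 1.0]] [[-0.005, -0.991, 0.131, 0.362], [-1.0, 0.004, -0.006, -0.016], [0.005, -0.131, -0.991, 1.428], [0.0, 0.0, 0.0, 1.0]]
push_face [([338.0, 204.0], 0.67), ([157.0, 307.0], 0.58)]
bar_start [([101.0, 219.0], 0.73), ([357.0, 210.0], 0.61), ([302.0, 168.0], 0.41)]
tooth [([299.0, 167.0], 0.75)]
carriage [([337.0, 173.0], 0.93)]
fixture [([303.0, 169.0], 0.9), ([213.0, 136.0], 0.47)]
panel [([337.0, 171.0], 0.89), ([454.0, 181.0], 0.71), ([369.0, 274.0], 0.63)]
{'time': 0.7, 'qpos': array([-1.34951019,  0.41738637, -0.01031011,  1.61358593,  0.00467724,
        1.11070952, -0.05299307]), 'qd': array([ 3.14520140e-05, -1.17255726e-03,  1.13985785e-03,  2.00101681e-03,
       -1.07863746e-04,  1.53412006e-03,  6.64609808e-04]), 'joint_efforts': array([ 1.19359796e-03, -8.50875092e+01,  6.39186893e-01, -4.26227081e+01,
       -4.86591167e-02,  1.38100586e-02,  4.76175796e-05]), 'eef_pos': array([0.16233886, 0.60353295, 0.21643947]), 'ee_rot': array([ 3.11293985e-06,  1.31010823e-01,  9.91380937e-01, -3.29180921e-05]), 'wrist_force': array([-0.30991967, -0.05331317,  0.76253869]), 'wrist_torque': array([-0.01339762, -0.00883138,  0.05010645]), 'width': 0.9999449729778376}
```

View pics/top0.png

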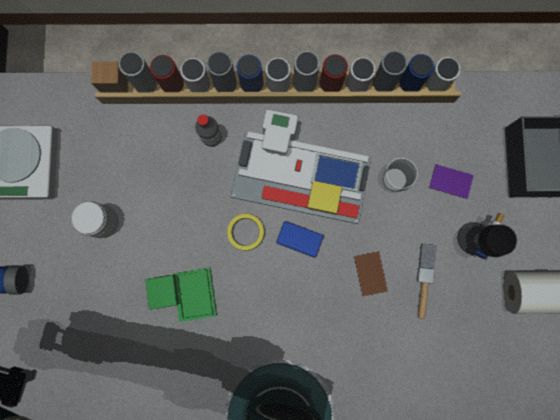

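View pics/scene0.png

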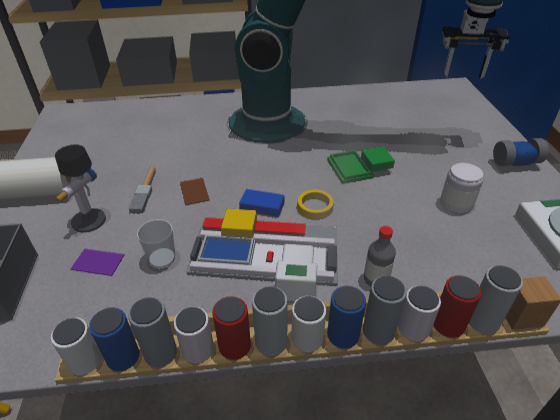

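The top view shows the slide near (303,169), turned about 12°, with home to the left (+y). The red bar runs from (360,213) to (263,192), the yellow shoe is at (325,197), and the reader is at (278,130). Next I'll fit the bar and the shoe.

```bash
cat > h.py <<'E'
import numpy as np, cv2
from bench import status, optics, models
from scipy.spatial.transform import Rotation as R
def plane(cam,px,z):
    c=optics.calibration(cam);K=np.array(c["intrinsics"]);T=np.array(c["extrinsics"])
    px=np.atleast_2d(px).astype(float);d=np.c_[px,np.ones(len(px))]@np.linalg.inv(K).T@T[:3,:3].T
    return (T[:3,3]+d*((z-T[2,3])/d[:,2])[:,None])[:,:2]
E
python3 - <<'E'
from h import *
hsvs={}
for cam,reg in [("top",(230,150,380,230)),("scene",(180,200,330,250))]:
    im=cv2.cvtColor(cv2.imread(f"pics/{cam}0.png"),cv2.COLOR_BGR2HSV); x0,y0,x1,y1=reg
    box=np.zeros(im.shape[:2],bool); box[y0:y1,x0:x1]=1
    red=((im[...,0]<6)|(im[...,0]>174))&(im[...,1]>150)&(im[...,2]>90)&box
    yel=(im[...,0]>18)&(im[...,0]<34)&(im[...,1]>140)&(im[...,2]>90)&box
    n,lab,st,ce=cv2.connectedComponentsWithStats(red.astype(np.uint8))
    big=[i for i in range(1,n) if st[i,4]>40]; print(cam,st[big].tolist())
    for nm,m,z in [("bar",red,.028),("shoe",yel,.062)]:
        n,lab,st,ce=cv2.connectedComponentsWithStats(m.astype(np.uint8))
        if nm=="bar":
            keep=[i for i in range(1,n) if st[i,4]>100]
        else: keep=[1+int(np.argmax(st[1:,4]))]
        v,u=np.nonzero(np.isin(lab,keep)); P=plane(cam,np.c_[u,v],z)
        print(nm,[(np.round(x,3).tolist() if not np.isscalar(x) else x) for x in cv2.minAreaRect(P.astype(np.float32)*1000)])
        print(np.round(cv2.boxPoints(cv2.minAreaRect(P.astype(np.float32)*1000))).tolist())
print("tooth",plane("top",[299,167],.024),"bs",plane("top",[357,210],.028),"pf",plane("top",[338,204],.047))
print("scene bs",plane("scene",[202,218],.028),"pf",plane("scene",[223,216],.047),"tooth",plane("scene",[268,258],.024))
print("hardener,cup",plane("top",[[204,121],[397,172]],.13))
E
```

```text
top [[262, 187, 47, 20, 539], [337, 202, 22, 16, 233]]
bar [[565.733, -86.322], [262.55, 32.715], 77.79715728759766]
[[522.0, -211.0], [554.0, -218.0], [609.0, 39.0], [577.0, 45.0]]
shoe [[573.536, -123.033], [78.967, 72.421], 78.33470153808594]
[[530.0, -154.0], [601.0, -169.0], [617.0, -92.0], [546.0, -77.0]]
scene [[203, 218, 20, 11, 178], [255, 221, 50, 13, 487]]
bar [[573.209, -87.013], [264.01, 37.53], 77.70082092285156]
[[527.0, -212.0], [563.0, -220.0], [620.0, 38.0], [583.0, 46.0]]
shoe [[581.927, -123.268], [78.684, 76.869], 77.30194854736328]
[[536.0, -153.0], [611.0, -170.0], [628.0, -93.0], [553.0, -76.0]]
tooth [[ 0.662516   -0.05726822]] bs [[ 0.54194294 -0.21382567]] pf [[ 0.55595678 -0.16047749]]
scene bs [[ 0.52820168 -0.2204537 ]] pf [[ 0.54838829 -0.16349126]] tooth [[ 0.68768764 -0.05983098]]
hardener,cup [[ 0.76144838  0.18938961]
 [ 0.62589329 -0.30348199]]
```

Call:
drive_tool(motion=[[1,-0.03,-0.03,0,0,0,-0.049],[1,-0.03,-0.035,0,0,0,0],[1,-0.03,-0.035,0,0,0,0],[1,-0.03,-0.035,0,0,0,0],[1,-0.03,-0.035,0,0,0,0],[1,-0.03,-0.035,0,0,0,0],[1,-0.03,-0.035,0,0,0,0],[1,-0.03,-0.035,0,0,0,0],[1,-0.03,-0.035,0,0,0,0],[1,-0.03,-0.035,0,0,0,0]])

```text
time: 1.7
eef_pos: [0.3811, 0.2, 0.2168]
ee_rot: [0.0, 0.107, 0.994, 0.0]
wrist_force: [0.5, -0.3, -0.3]
width: 0.186
```

Call:
drive_tool(motion=[[1,-0.03,-0.035,0,0,0,0],[1,-0.03,-0.035,0,0,0,0],[1,-0.03,-0.035,0,0,0,0],[1,-0.03,-0.035,0,0,0,0],[1,-0.03,-0.035,0,0,0,0],[1,-0.03,-0.035,0,0,0,0],[1,-0.03,-0.035,0,0,0,0],[1,0,-0.03,0,0,0,0],[1,0,-0.02,0,0,0,0],[1,0,0,0,0,0,0]])

```text
time: 2.7
eef_pos: [0.5224, -0.1342, 0.2166]
ee_rot: [0.0, 0.109, 0.994, -0.0]
wrist_force: [-0.6, -0.6, 0.2]
width: 0.005
```

```bash
cat >> h.py <<'E'
def wplane(px,z,c):
    K=np.array(c["intrinsics"]);T=np.array(c["extrinsics"]);px=np.atleast_2d(px).astype(float)
    x=(px[:,0]-K[0,2])/K[0,0];y=(px[:,1]-K[1,2])/K[1,1];r=np.hypot(x,y)+1e-9
    d=np.c_[np.sin(r)*x/r,np.sin(r)*y/r,np.cos(r)]@T[:3,:3].T
    return (T[:3,3]+d*((z-T[2,3])/d[:,2])[:,None])[:,:2]
E
python3 - <<'E'
from h import *
c=optics.calibration("wrist"); im=optics.get_image("wrist"); cv2.imwrite("pics/w1.png",im[:,:,::-1])
for n,z in [("push_face",.047),("bar_start",.028),("tooth",.024)]:
    print(n,[(np.round(d["xy"]).tolist(),round(d["confidence"],2),wplane(d["xy"],z,c).round(3).tolist()) for d in models.tip_of("wrist",n)[:3]])
h=cv2.cvtColor(im,cv2.COLOR_RGB2HSV)
red=((h[...,0]<6)|(h[...,0]>174))&(h[...,1]>150)&(h[...,2]>60)
n,lab,st,ce=cv2.connectedComponentsWithStats(red.astype(np.uint8))
keep=[i for i in range(1,n) if st[i,4]>300]
for i in keep:
    v,u=np.nonzero(lab==i);P=wplane(np.c_[u,v],.028,c)
    print(st[i].tolist(),np.round(cv2.boxPoints(cv2.minAreaRect(P.astype(np.float32)*1000))).tolist())
yel=((h[...,0]>18)&(h[...,0]<34)&(h[...,1]>140)&(h[...,2]>60)).astype(np.uint8)
n,lab,st,ce=cv2.connectedComponentsWithStats(yel)
for i in range(1,n):
    if st[i,4]>300:
        v,u=np.nonzero(lab==i);P=wplane(np.c_[u,v],.062,c); print("yel",st[i].tolist(),np.round(cv2.boxPoints(cv2.minAreaRect(P.astype(np.float32)*1000))).tolist())
E
```

```text
push_face [([269.0, 228.0], 0.77, [[0.553, -0.156]])]
bar_start [([214.0, 221.0], 0.86, [[0.537, -0.219]])]
tooth [([370.0, 293.0], 0.75, [[0.675, -0.052]])]
[216, 206, 51, 30, 1441] [[520.0, -212.0], [554.0, -220.0], [567.0, -163.0], [533.0, -156.0]]
[338, 206, 99, 30, 2698] [[550.0, -76.0], [585.0, -83.0], [611.0, 39.0], [577.0, 47.0]]
yel [415, 87, 74, 80, 2721] [[430.0, 25.0], [517.0, 10.0], [533.0, 104.0], [447.0, 119.0]]
yel [266, 206, 76, 70, 3711] [[525.0, -153.0], [601.0, -169.0], [618.0, -93.0], [542.0, -76.0]]
yel [76, 356, 307, 27, 2610] [[673.0, -492.0], [697.0, -498.0], [794.0, -55.0], [770.0, -50.0]]
```

View pics/w1.png

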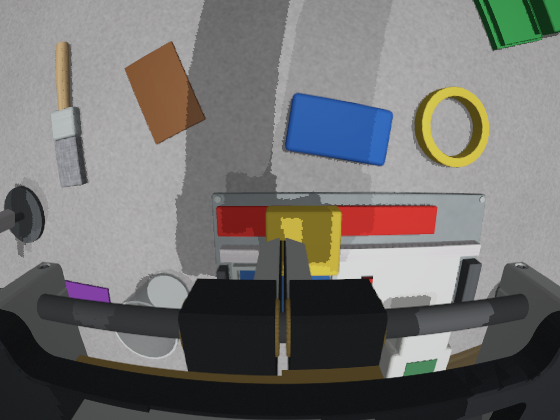

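The wrist view shows the bar's free end at columns 216–267, row 221, and the shoe face at column about 268. That puts the bar's middle line behind the shoe at about (0.543, -0.190).

Call:
drive_tool(motion=[[1,-0.016,-0.025,0,0,0,0],[1,-0.016,-0.025,0,0,0,0],[1,0,0,0.03,0,0,0],[1,0,0,0.04,0,0,0],[1,0,0,0.04,0,0,0],[1,0,0,0.03,0,0,0],[1,0,0,0.02,0,0,0],[1,0,0,0.005,0,0,0],[1,0,0,0,0,0,0]])

```text
time: 3.8
eef_pos: [0.544, -0.1862, 0.0514]
ee_rot: [-0.0, 0.106, 0.994, 0.0]
wrist_force: [0.2, 1.1, 0.7]
width: 0.004
```

```bash
python3 - <<'E'
from h import *
s=status.get_state();print(s["eef_pos"],s["wrist_force"])
im=optics.get_image("wrist"); w=im[:,:,::-1]
t=optics.get_image("scene")[170:290,160:360,::-1]
cv2.imwrite("pics/w2.png",np.vstack([w[:, :],]));cv2.imwrite("pics/s2.png",cv2.resize(t,None,fx=3.5,fy=3.5))
E
```

```text
[ 0.54395255 -0.18617217  0.05137267] [0.21637205 1.07165185 0.65765919]
```

View pics/w2.png

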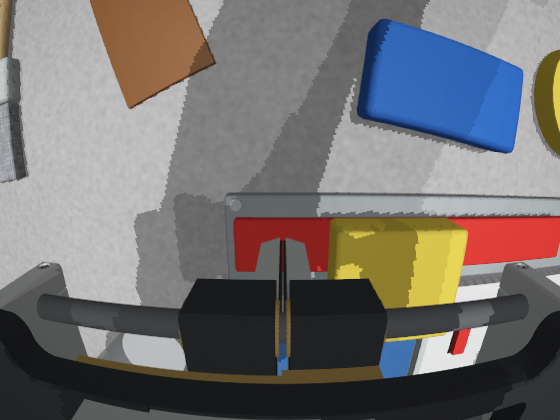

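The closed fingertips, near (282,245), stand over the middle of the red bar. The shoe face is clear of them at column 330. Now I'll press down.

Call:
drive_tool(motion=[[1,0,0,0.008,0,0,0],[1,0,0,0.004,0,0,0],[1,0,0,0.004,0,0,0],[1,0,0,0.003,0,0,0],[1,0,0,0.003,0,0,0],[1,0,0,0,0,0,0],[1,0,0,0,0,0,0]])

```text
time: 4.6
eef_pos: [0.5444, -0.1868, 0.0307]
ee_rot: [0.001, 0.107, 0.994, 0.0]
wrist_force: [-6.9, 4.5, 27.3]
width: 0.005
```

Call:
drive_tool(motion=[[1,0,0.005,-0.0005,0,0,0],[1,0,0.006,0,0,0,0],[1,0,0.006,0,0,0,0],[1,0,0.008,0,0,0,0],[1,0,0.008,0,0,0,0],[1,0,0.008,0,0,0,0],[1,0,0.008,0,0,0,0],[1,0,0.008,0,0,0,0]])

```text
time: 5.4
eef_pos: [0.5561, -0.1349, 0.0311]
ee_rot: [0.001, 0.108, 0.994, -0.002]
wrist_force: [-5.3, -17.0, 16.0]
width: 0.005
```

Call:
drive_tool(motion=[[1,0,0.009,0,0,0,0],[1,0,0.009,0,0,0,0],[1,0,0.009,0,0,0,0],[1,0,0.009,0,0,0,0],[1,0,0.009,0,0,0,0],[1,0,0.009,0,0,0,0],[1,0,0.009,0,0,0,0],[1,0,0.009,0,0,0,0],[1,0,0.009,0,0,0,0],[1,0,0.009,0,0,0,0]])

```text
time: 6.4
eef_pos: [0.575, -0.0478, 0.0311]
ee_rot: [0.001, 0.109, 0.994, -0.002]
wrist_force: [-9.8, -20.7, 22.1]
width: 0.004
```

Call:
drive_tool(motion=[[1,0,0.009,0,0,0,0],[1,0,0.009,0,0,0,0],[1,0,0.009,0,0,0,0],[1,0,0.007,0,0,0,0],[1,0,0.006,0,0,0,0],[1,0,0.004,0,0,0,0],[1,0,0.003,0,0,0,0],[1,0,0,0,0,0,0]])

```text
time: 7.2
eef_pos: [0.5852, -0.0014, 0.0311]
ee_rot: [0.001, 0.108, 0.994, -0.002]
wrist_force: [-8.1, -17.1, 23.0]
width: 0.006
```

Call:
drive_tool(motion=[[1,0,0.003,0,0,0,0],[1,0,0.003,0,0,0,0],[1,0,0.002,0,0,0,0],[1,0,0,0,0,0,0]])

```text
time: 7.6
eef_pos: [0.5869, 0.0064, 0.0311]
ee_rot: [0.001, 0.108, 0.994, -0.002]
wrist_force: [-7.1, -18.4, 23.7]
width: 0.005
```

Call:
drive_tool(motion=[[1,0,0.002,0,0,0,0],[1,0,0.001,0,0,0,0],[1,0,0,0,0,0,0]])

```text
time: 7.9
eef_pos: [0.5872, 0.0081, 0.0311]
ee_rot: [0.0, 0.109, 0.994, -0.002]
wrist_force: [-10.9, -24.3, 25.7]
width: 0.004
```

```bash
python3 - <<'E'
from h import *
t=optics.get_image("top")[90:230,210:390,::-1]
cv2.imwrite("pics/t3.png",cv2.resize(t,None,fx=4,fy=4,interpolation=cv2.INTER_CUBIC))
E
```

```text
(no output)
```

View pics/t3.png

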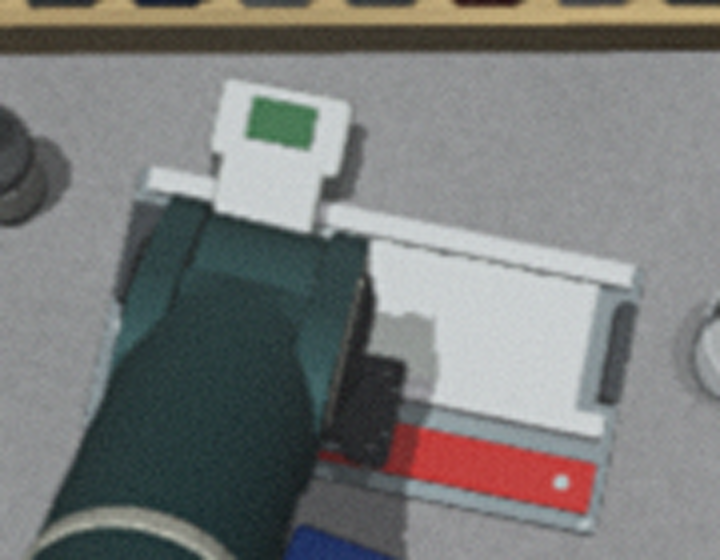

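The arm hides the carriage in this view. The push force is starting to rise, so I'll nudge a little further to be sure it is against the stop block.

Call:
drive_tool(motion=[[1,0,0.001,0,0,0,0],[1,0,0.001,0,0,0,0],[1,0,0,0,0,0,0]])

```text
time: 8.25
eef_pos: [0.5872, 0.0082, 0.0311]
ee_rot: [0.0, 0.11, 0.994, -0.003]
wrist_force: [-14.5, -31.9, 27.6]
width: 0.004
```

The motion has stopped and the force has risen, so the carriage is home. I'll relieve the push and then lift straight up.

Call:
drive_tool(motion=[[1,0,-0.003,0,0,0,0],[1,0,-0.002,-0.002,0,0,0],[1,0,0,-0.004,0,0,0],[1,0,0,-0.006,0,0,0],[1,0,0,-0.015,0,0,0],[1,0,0,-0.03,0,0,0],[1,0,0,-0.04,0,0,0],[1,0,0,-0.04,0,0,0],[1,0,0,-0.04,0,0,0]])

```text
time: 9.15
eef_pos: [0.5864, 0.0104, 0.2084]
ee_rot: [-0.0, 0.107, 0.994, -0.0]
wrist_force: [0.2, 0.7, -0.4]
width: 0.003
```

Call:
drive_tool(motion=[[1,0.04,-0.02,-0.01,0,0,0],[1,0.04,-0.02,0,0,0,0],[1,0.04,-0.02,0,0,0,0],[1,0.03,-0.02,0,0,0,0],[1,0,-0.04,0,0,0,0],[1,0,-0.04,0,0,0,0],[1,0,-0.04,0,0,0,0],[1,0,0,0,0,0,0]])

```text
time: 9.95
eef_pos: [0.3964, -0.1571, 0.2172]
ee_rot: [0.0, 0.11, 0.994, -0.0]
wrist_force: [0.2, 0.3, 0.2]
width: 0.003
```

```bash
python3 - <<'E'
from h import *
t=optics.get_image("top"); s=optics.get_image("scene")
for im,cam in [(t,"top"),(s,"scene")]:
    for n,z in [("tooth",.024),("push_face",.047),("carriage",.02)]:
        print(cam,n,[(np.round(d["xy"]).tolist(),round(d["confidence"],2),plane(cam,d["xy"],z).round(3).tolist()) for d in models.tip_of(cam,n)[:2]])
A=cv2.resize(t[90:230,210:390,::-1],(600,467)); B=cv2.resize(s[170:310,170:350,::-1],(600,467))
cv2.imwrite("pics/f4.png",cv2.resize(np.vstack([A,B])[:,:],(460,600)) if 0 else cv2.resize(np.hstack([A,B]),(800,311)))
cv2.imwrite("pics/s4.png",B)
h=cv2.cvtColor(t,cv2.COLOR_RGB2HSV)
yel=((h[...,0]>18)&(h[...,0]<34)&(h[...,1]>140)&(h[...,2]>90)); yel[:140]=0;yel[235:]=0
n,lab,st,ce=cv2.connectedComponentsWithStats(yel.astype(np.uint8))
for i in range(1,n):
    if st[i,4]>100:
        v,u=np.nonzero(lab==i);P=plane("top",np.c_[u,v],.062); print("yel",st[i].tolist(),np.round(cv2.boxPoints(cv2.minAreaRect(P.astype(np.float32)*1000))).tolist())
print(status.get_state()["wrist_force"])
E
```

```text
top tooth [([300.0, 169.0], 0.92, [[0.657, -0.06]])]
top push_face [([271.0, 195.0], 0.57, [[0.581, 0.02]]), ([160.0, 308.0], 0.55, [[0.284, 0.309]])]
top carriage [([191.0, 295.0], 0.93, [[0.316, 0.233]]), ([271.0, 159.0], 0.56, [[0.686, 0.019]])]
scene tooth [([272.0, 256.0], 0.58, [[0.682, -0.05]]), ([297.0, 217.0], 0.17, [[0.552, 0.03]])]
scene push_face [([375.0, 150.0], 0.71, [[0.304, 0.308]]), ([296.0, 223.0], 0.69, [[0.596, 0.02]])]
scene carriage [([350.0, 172.0], 0.55, [[0.37, 0.218]])]
yel [241, 167, 34, 32, 748] [[567.0, 25.0], [638.0, 8.0], [657.0, 83.0], [586.0, 101.0]]
yel [228, 214, 36, 21, 168] [[475.0, 40.0], [528.0, 40.0], [528.0, 132.0], [475.0, 132.0]]
[ 0.59985309 -0.61666153  0.10681391]
```

View pics/f4.png

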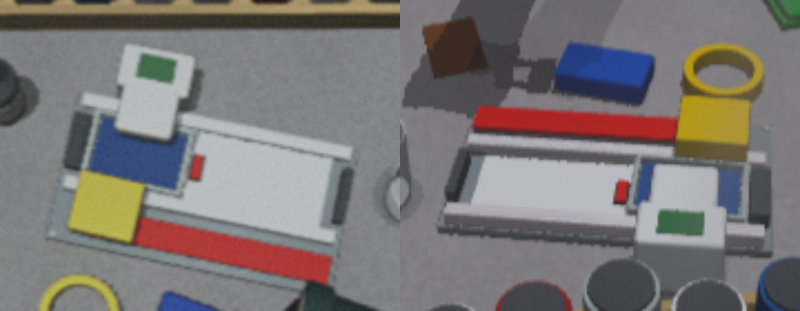

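The carriage is home under the reader, the shoe has moved about 183 mm, and the tooth is clear behind it. The panel is in its pocket. Before handing in, I'll check that the bar is back up and the bystanders have not moved.

```bash
python3 - <<'E'
from h import *
from bench import job
s=optics.get_image("scene")[:,:,::-1]; s0=cv2.imread("pics/scene0.png")
for im in (s0,s):
    h=cv2.cvtColor(np.ascontiguousarray(im),cv2.COLOR_BGR2HSV)
    red=((h[...,0]<6)|(h[...,0]>174))&(h[...,1]>150)&(h[...,2]>90)
    a=red[205:245,204:219]; v,u=np.nonzero(a); print("bar end rows",v.min()+205,v.max()+205,round(v.mean()+205,2))
    t=red[245:270,255:285]; v,u=np.nonzero(t); print("tooth",len(v),v.mean()+245,u.mean()+255)
d=np.abs(s.astype(int)-s0).max(2)>50
for n,(x0,y0,x1,y1) in dict(tape=(297,190,335,218),block=(238,188,288,215),cup=(138,220,178,272),hard=(362,225,398,290),tin=(440,163,484,212),gun=(55,145,108,232),brush=(128,165,158,212)).items(): print(n,d[y0:y1,x0:x1].mean().round(3))
print(job.finish_job())
E
```

```text
bar end rows 218 228 222.84
tooth 45 256.0 269.3333333333333
bar end rows 218 228 222.78
tooth 45 256.0 269.3333333333333
tape 0.114
block 0.086
cup 0.0
hard 0.0
tin 0.0
gun 0.0
brush 0.0
the job is handed in; nothing more can be done
None
```

The carriage is home and locked under the reader, and the job is handed in. I pressed the red bar down about 8 mm with the closed fingertips. Holding it down, I slid them along it and pushed the shoe until it stopped against the block, then eased off, lifted and moved clear. The clock read about 10 s at the last move.

- **Carriage and panel:** the shoe travelled about 183 mm, and the detected push face was within about 1 cm of its home position. The blue panel is in its pocket under the reader.
- **Stop:** the bar and tooth appear in the scene image at the same height as before the start, so the stop is up, and the tooth stands clear behind the carriage.
- **Robot:** it ended touching nothing, with wrist force near 0. The highest reading during the job was about 45 N, taken at the ends of moves only.
- **Bystanders:** no change in the image around the cup, hardener, tin, spray gun or brush. The tape and sanding block regions differ in 11% and 9% of pixels. This is probably the arm's shadow and the shoe's new place, since both look unmoved in the last picture, but I did not measure their positions.
- **Detector disagreements:** for the carriage and push face, the network sometimes ranked the green look-alike first, and the scene camera did not find the steel carriage at the end. I relied on the colour fits and the pictures instead.

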